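# Unfold the crank grip and wind the vial press down

### The job

Press the cap of the vial home with the hand-cranked press: first fold the crank's grip out from its stowed position until it stands fully upright, and only then wind the crank clockwise (seen from above) until it comes to its stop, with the bell fully down over the vial. Leave the grip standing upright and let go of it; do not disturb the bottle, the dish or the marker pen.

Things in the scene. Friction and masses are not known exactly. Their poses are not given: they have to be found in the camera images.
- crank_axis (a point): Point on the vertical crank axis of the vial press, 152 mm above the worktop, level with the grip's hinge pin; fixed to the press, which is screwed to the worktop. Press: white base 130 x 120 mm, two posts, white bridge 50 x 118 mm with its top at 118 mm (nuts to 121 mm), and under it a capped vial and a steel bell that descends. z up.
- hinge_pin (a point): Centre of the grip's hinge pin in the forked end of the crank arm, 85 mm from the crank axis, 152 mm above the worktop; goes round with the crank. x points outward along the arm, y along the level pin, z up. Arm 16 mm wide, 128 to 136 mm above the worktop; dark hub on the axis, radius 15 mm, top at 139 mm; fork 22 mm wide, 16 mm long, top at 160 mm.
- grip_mid (a point): Point on the centre line of the black folding grip, 48 mm from the pin. Grip: round, 19 to 21 mm thick from 14 mm from the pin to its end at 70 mm; a sleeve, free to spin about its length. Folded, it lies level above the arm pointing back to the crank axis, centre line at 152 mm; unfolded, it stands upright over the pin, its end at 222 mm. x: from free end to pin.
- crank_grip (a joint): Fold angle of the grip, rad: 0 = folded level back over the arm, 1.571 = fully upright (a stop). Friction in the pin (about 0.08 N m) holds it where it is left.
- crank (a joint): Turn of the crank, rad, growing clockwise seen from above: 0 = bell fully up, 3.5 = stop, bell fully down. It starts between 0 and 0.7. Friction 0.15 N m (about 2 N at the grip) and it stays where it is left. The bell comes down 7 mm per rad.
- pill_bottle: Bystander: amber bottle with a green cap, upright, 45 mm wide, 72 mm tall; origin at the centre of its underside.
- kidney_dish: Bystander: kidney dish, 93 x 210 x 36 mm; origin at the centre of its underside.
- marker: Bystander: red and white marker pen lying flat, 17 mm thick, 135 mm long, along its own y axis; origin at the centre of its underside.

How it is judged:
On the way, in this order (a step that is already met when the one before it is completed fails the run):
1. the grip is unfolded upright (value of joint crank_grip above 1.35 rad), for 0.2 s.
2. the crank is wound to its stop (value of joint crank above 3.35 rad), for 0.2 s.
At the end, for the whole second after the job is handed in: The crank rests within 0.15 rad of its stop (3.5 rad), so the bell is down to within about 1 mm, and the released grip stands upright within 0.22 rad (value of joint crank above 3.35 rad and value of joint crank_grip above 1.35 rad and velocity of joint crank between -0.05 and 0.05 rad/s); the robot touches nothing.
It fails at once if the crank is wound (its end moved more than 30 mm) with the grip not unfolded (below 0.9 rad) (distance of hinge_pin from where it was at the start of the episode above 0.03 m and value of joint crank_grip below 0.9 rad).
It fails at once if the bottle is moved more than 20 mm (distance of pill_bottle from where it was at the start of the episode above 0.02 m).
It fails at once if the dish is moved more than 20 mm (distance of kidney_dish from where it was at the start of the episode above 0.02 m).
It fails at once if the marker pen is moved more than 20 mm (distance of marker from where it was at the start of the episode above 0.02 m).
It also fails if it takes over 51 s, if anything falls off the work surface, if the arm or the gripper's body presses on something with over 40 N, if the wrist force passes 120 N, or if a joint passes its speed limit or range.

### The arm

A 6-joint arm with a two-finger parallel gripper is mounted at the origin on a cart in front of the work surface, level with it; the furniture and walls round the work are solid. World frame = base frame: x ahead of the robot, y to its left, z up, the work surface at z = 0. Lengths are in m, angles in rad, forces in N, time in s.
With the tool pointing down it reaches from about 0.325 to 0.925 m from the base axis. Payload 3.1 kg.
Tool frame: the origin (TCP) lies midway between the tips of the shut fingers; the grasp point (between the pads) lies 19 mm behind it; z points along the fingers, y is the direction in which the jaws open and shut (so a half turn about z gives the same grasp; the last joint's range is limited). The gripper opens to 85 mm and grips with 20 to 120 N. Pads are 22 mm wide; open, the fingers measure 114 mm over their backs; the gripper's body (76 mm by 85 mm) begins 54 mm behind the grasp point. The pads swing forward as they close: fully open they stand 13 mm farther back than shut.
Start: joints at [1.13, 0.217, 1.613, -0, 1.311, -0.112], TCP at [0.202, 0.592, 0.231] pointing down, gripper open.
Joint ranges: [-2.75, 2.75], [-0.78, 2.1], [0.31, 2.55], [-1.13, 4.27], [0.13, 2.63], [-2.58, 2.58]. Speed limits (rad/s): [2.79, 2.79, 3.14, 3.14, 3.14, 3.14].

### API

Orientations are given as a 3x3 rotation matrix whose columns are the frame's x, y, z axes.
In Python, from cell import robot gives the robot as it stands. The module is installed in compiled form; this text tells all that it offers.
- The arm moves only by the tool play_rows, never from a script. Its arguments are lists of equal length, an entry for each row: "angular": the turn, a rotation vector about the tool's x, y, z in degrees, a list of three; "offset": the shift along the tool's x, y, z in mm, a list of three; "fingers": the opening in per cent of the stroke, from 0 (shut) to 100 (fully open). In form: {"angular": [[wx, wy, wz], ...], "offset": [[dx, dy, dz], ...], "fingers": [fingers, ...]}. A call has exactly 10 rows; each row shifts and turns the commanded pose from where the row before left it, along the tool's axes as they then stand; what a row does not reach is not made up. A row lasts 1/8 s, in which the tool goes at most 62.5 mm and 10.7 degrees, less where a joint would pass 70% of its speed; a pose out of reach is approached as far as the arm can. A call with a gripper value outside its range is refused whole. The fingers move at their own pace and stop on an object; the grip force is fixed at half the most. Time passes only in rows, so rows that do not move let the fingers close, or fill a call up. It gives the time, the measured TCP pose, the force and the opening at its end, in the units of the state.
- robot.get_state(): the state, without advancing time (a new reading comes with each control period).
- robot.capture(name): name is "side" or "top"; returns (picture, depth): 480x640x3 uint8, blue, green, red; 480x640 float32, m along the optical axis (not along the pixel's ray), 0 where there is no reading.
- robot.camera_info(name): a dict with "K" (3x3 intrinsics, pixels), "R" (3x3) and "t" (3): a world point X has camera coordinates R X + t. Camera axes: x right, y down, z forward; pixel columns grow to the right and rows downward; lengths in m; the calibration is good to about 2 mm. A picture is of the moment at which its call begins. camera_info takes no time and is no camera call.
- robot.finish_job(): hands the job in, once; it reports no verdict.
Trained networks look in the newest picture that a camera, given by its name, has taken for a name from the list of things; names that differ only in an ending like _2 or _b are one class to them, and where a whole thing is asked for, a point or a joint stands for the part that bears it (a point fixed in the world has none). Each returns a list of dicts, best first, with "confidence" (0 to 1); they miss things now and then, are a little off and sometimes report something else, mostly with a low value. They report only what shows in the picture. A call takes as long as a camera call.
- robot.find_in(camera, name): "centre" ([column, row] as shares, 0 to 1, of the picture: columns of its width, rows of its height, amid what is visible of it).
- robot.regions_of(camera, name): "mask" (480x640 bool, what is visible of it) and "centre" ([column, row] as shares, 0 to 1, of the picture: columns of its width, rows of its height, amid what is visible of it).
The state is a dict: "time": time; "joints": joint angles; "qd": joint speeds; "tau": joint torques, N m; "tcp_pos": TCP position; "ee_rot": TCP orientation; "ft_force": force on the tool from outside, world axes, zero at the start; "wrist_torque": the same for the moment, N m; "opening": finger opening in m.
Only numpy, scipy, OpenCV 4.12 (cv2) and the standard library are available. Lean on these libraries where they do the work, as an engineer would, in place of code of your own. Each camera call takes 0.05 s, during which the arm holds its last target.

## Working session

There is one attempt and no reset: what is moved stays moved. The work goes in short steps, Python scripts to look and compute and a tool call to move; the robot and the scene stay as the last step left them, time stands still between calls to the robot, and variables do not carry over. Pictures are saved under pics/ and viewed, and the job is handed in when it is done.

Besides the shell and the picture viewer there is one more tool, called after "Emit:" as name(argument=value, ...), one argument or row to a line, values as JSON. play_rows: Moves the arm, as the interface text tells. Its arguments: {"type":"object","properties":{"angular":{"type":"array"},"offset":{"type":"array"},"fingers":{"type":"array"}},"required":["angular","offset","fingers"]}

```bash
mkdir -p pics; cat > h.py <<'E'
import numpy as np, cv2
from cell import robot
def cam(n):
    i=robot.camera_info(n); return np.array(i["K"]),np.array(i["R"]),np.array(i["t"]).ravel()
def at_z(n,u,v,z):
    K,R,t=cam(n); d=R.T@np.linalg.solve(K,[u,v,1]); c=-R.T@t
    return c+d*(z-c[2])/d[2]
def pt(n,u,v,dep):
    K,R,t=cam(n); return R.T@(np.linalg.solve(K,[u,v,1])*dep-t)
def cloud(n,D):
    K,R,t=cam(n); v,u=np.mgrid[:480,:640]
    P=np.stack([(u-K[0,2])/K[0,0]*D,(v-K[1,2])/K[1,1]*D,D],-1)-t
    return P@R
def proj(n,X):
    K,R,t=cam(n); p=K@(R@np.array(X)+t); return p[:2]/p[2]
E
python3 - <<'E'
from h import *
np.set_printoptions(precision=3,suppress=True)
for n in("side","top"):
    im,D=robot.capture(n); cv2.imwrite(f"pics/{n}0.png",im); np.save(f"{n}0.npy",D)
    K,R,t=cam(n); print(n,-R.T@t,R[2])
    for o in("crank_grip","grip_mid","hinge_pin","crank_axis","crank","pill_bottle","kidney_dish","marker"):
        r=robot.find_in(n,o)
        for q in r[:2]:
            u,v=q["centre"][0]*640,q["centre"][1]*480
            d=D[int(v),int(u)]
            print(o,round(q["confidence"],2),round(u),round(v),pt(n,u,v,d) if d>0 else None)
s=robot.get_state();print(s)
E
```

```text
side [0.495 1.031 0.499] [ 0.106 -0.883 -0.458]
crank_grip 0.66 381 235 [0.485 0.338 0.161]
grip_mid 0.68 380 236 [0.485 0.343 0.162]
hinge_pin 0.69 383 245 [0.481 0.367 0.157]
crank_axis 0.87 380 284 [0.479 0.297 0.039]
crank 0.7 380 243 [0.486 0.364 0.159]
pill_bottle 0.95 407 228 [0.423 0.046 0.042]
pill_bottle 0.28 382 236 [0.484 0.347 0.163]
kidney_dish 0.97 255 289 [0.72  0.287 0.001]
marker 0.77 317 371 [0.565 0.512 0.016]
top [0.474 0.285 1.141] [ 0.075  0.002 -0.997]
crank_grip 0.83 307 265 [0.485 0.327 0.159]
grip_mid 0.52 305 266 [0.482 0.331 0.161]
hinge_pin 0.84 311 265 [0.484 0.318 0.163]
crank_axis 0.7 326 268 [0.48  0.284 0.139]
crank 0.7 309 265 [0.485 0.322 0.161]
pill_bottle 0.63 430 292 [0.423 0.033 0.069]
kidney_dish 0.59 316 180 [ 0.709  0.312 -0.001]
kidney_dish 0.49 303 265 [0.485 0.335 0.162]
marker 0.69 238 234 [0.564 0.511 0.016]
{'time': 0.9, 'joints': array([ 1.13 ,  0.217,  1.613, -0.   ,  1.311, -0.112]), 'qd': array([-0.001,  0.   ,  0.   , -0.   , -0.   ,  0.001]), 'tau': array([  0.   , -39.688, -30.426,  -0.   ,   0.001,   0.   ]), 'tcp_pos': array([0.202, 0.592, 0.231]), 'ee_rot': array([[-0.946,  0.323,  0.   ],
       [ 0.323,  0.946, -0.   ],
       [-0.   , -0.   , -1.   ]]), 'ft_force': array([-0.568,  0.749,  0.625]), 'wrist_torque': array([-0.014, -0.022, -0.013]), 'opening': 0.08547748196310315}
```

View pics/side0.png

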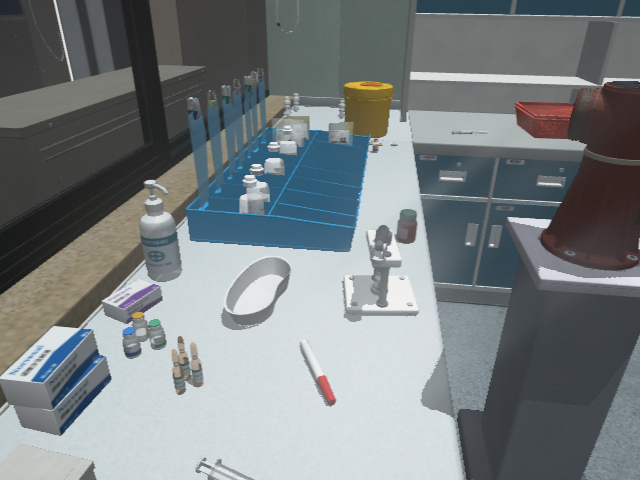

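View pics/top0.png

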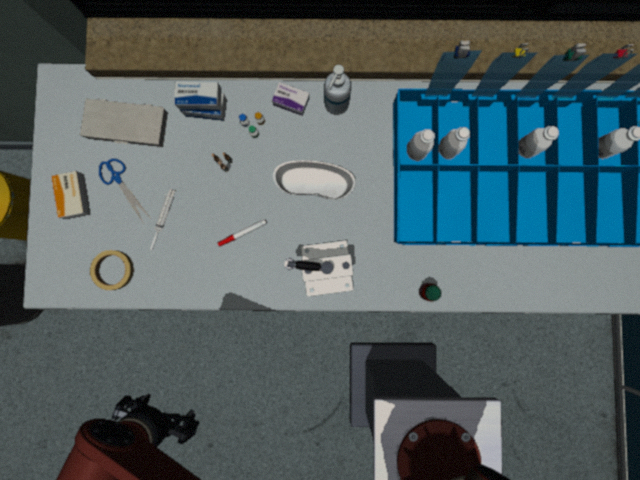

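```bash
python3 - <<'E'
from h import *
D=np.load("top0.npy");P=cloud("top",D);im=cv2.imread("pics/top0.png")
np.set_printoptions(precision=4,suppress=True)
near=(D>0)&(abs(P[...,0]-.48)<.15)&(abs(P[...,1]-.31)<.15)
for lo,hi in((.02,.06),(.112,.119),(.125,.1375),(.137,.143),(.15,.175)):
    m=near&(P[...,2]>lo)&(P[...,2]<hi); q=P[m]
    if len(q)<5: print(lo,hi,len(q));continue
    r=cv2.minAreaRect((q[:,:2]*1000).astype(np.float32)); print(lo,hi,len(q),r,q.mean(0))
for n in("top","side"):
    c=cv2.imread(f"pics/{n}0.png"); u,v=(310,265) if n=="top" else (380,260)
    cv2.imwrite(f"pics/{n}0z.png",cv2.resize(c[v-60:v+60,u-80:u+80],None,fx=5,fy=5,interpolation=cv2.INTER_CUBIC))
E
```

```text
0.02 0.06 9 ((452.5275573730469, 295.0058898925781), (131.4477996826172, 64.47604370117188), 61.91219711303711) [0.4475 0.2659 0.0211]
0.112 0.119 650 ((481.11334228515625, 282.2017822265625), (49.76740646362305, 117.4123764038086), 7.894698619842529) [0.4798 0.273  0.1162]
0.125 0.1375 100 ((483.0137023925781, 323.292236328125), (109.8302993774414, 27.014659881591797), 87.67610168457031) [0.4829 0.3043 0.1357]
0.137 0.143 85 ((481.83685302734375, 322.80596923828125), (108.75559997558594, 27.290624618530273), 89.06611633300781) [0.4818 0.2872 0.1387]
0.15 0.175 306 ((487.0102844238281, 335.1125793457031), (75.56945037841797, 24.74350357055664), 87.87650299072266) [0.4859 0.334  0.1577]
```

View zooms.

The side view shows the press at about (380,270) with the crank arm pointing toward the camera. In the top view the arm points left, with the fork at (290,264) and the hub at (326,268). The dish, bottle and marker are clear of it.

View pics/top0z.png

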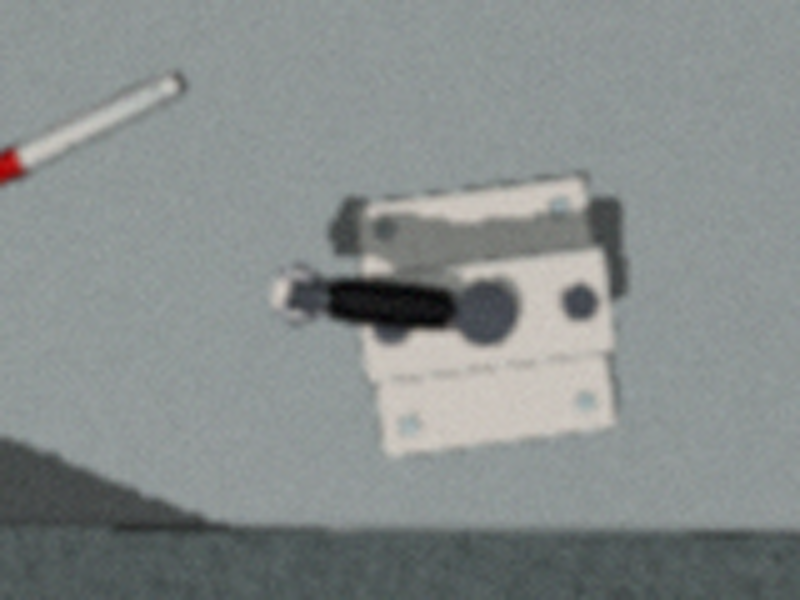

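View pics/side0z.png

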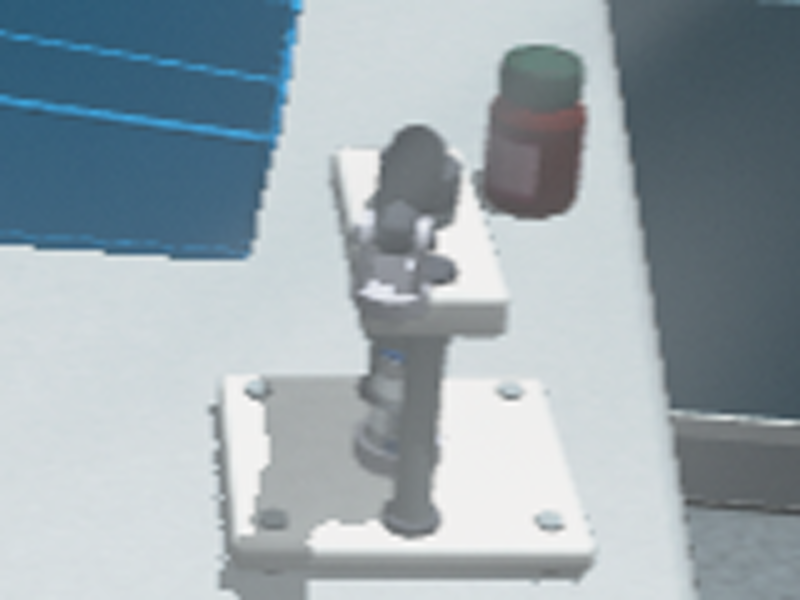

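```bash
python3 - <<'E'
from h import *
np.set_printoptions(precision=4,suppress=True)
D=np.load("top0.npy");P=cloud("top",D)
m=(D>0)&(abs(P[...,0]-.48)<.1)&(abs(P[...,1]-.31)<.1)&(P[...,2]>.15)
q=P[m]
for y in np.arange(.29,.385,.006):
    k=q[abs(q[:,1]-y)<.003]
    if len(k): print(round(y,3),len(k),k[:,0].min(),k[:,0].max(),np.median(k[:,0]),k[:,2].max())
# hub
m=(D>0)&(np.hypot(P[...,0]-.481,P[...,1]-.282)<.03)&(P[...,2]>.137)&(P[...,2]<.142)
k=P[m];print(k.mean(0),k.min(0),k.max(0),len(k))
for z in(.118,.036,0):pass
D=np.load("side0.npy");P=cloud("side",D)
m=(D>0)&(abs(P[...,0]-.48)<.1)&(abs(P[...,1]-.31)<.1)&(P[...,2]>.148)
q=P[m];print("side",len(q),q.min(0),q.max(0))
for y in np.arange(.29,.385,.006):
    k=q[abs(q[:,1]-y)<.003]
    if len(k): print(round(y,3),len(k),k[:,0].min(),k[:,0].max(),np.median(k[:,0]),k[:,2].max())
E
```

```text
0.296 7 0.4764702317200123 0.48980431749700754 0.48308176017165577 0.16065017225703193
0.302 27 0.47419992145513723 0.49206619592938117 0.4830418681523999 0.16329688503606157
0.308 21 0.47414412010028434 0.49194120579046385 0.4829740097391424 0.1615614033444728
0.314 27 0.47410955053208703 0.49417312668595137 0.4851588167110489 0.16413976229601349
0.32 29 0.47407320469757736 0.49410387446533177 0.485078598273757 0.1632255748195118
0.326 25 0.47624174981841333 0.4939974909488862 0.48504164595211313 0.16229210079872516
0.332 21 0.476183666024726 0.49626272847364694 0.48499677697363397 0.1624313296185204
0.338 29 0.47615582730187533 0.49627811347377015 0.48714871478312205 0.1646961889052511
0.344 27 0.47828507409272863 0.49619039724318126 0.4871410219245925 0.16494441448706565
0.35 16 0.4782858918809664 0.49607740120168664 0.4870478421294676 0.1633771277299451
0.356 19 0.48264722480478645 0.49816098955130556 0.4892851912946378 0.16006062593707635
0.362 32 0.4781325499011644 0.5004391496815356 0.48922590935626603 0.16071750524366793
0.368 22 0.4758918724533315 0.5003839935326109 0.486995
[... 842 characters left out ...]
77103771
0.338 21 0.4742153334359628 0.4925610070727562 0.4830376475408639 0.16381606093793136
0.344 26 0.47411442030977935 0.49397074057822904 0.4829173640559057 0.1639879076536088
0.35 41 0.4757088333941494 0.49374608731681696 0.48430379263235873 0.16403580988578437
0.356 12 0.4792023901582623 0.49066060025906055 0.4856734886808127 0.16041753974150633
0.362 20 0.4804894267952781 0.49513086946947515 0.48792051291931304 0.160529608896372
0.368 76 0.47382633892963616 0.4995495653463757 0.48660112242558295 0.1615276271328417
0.374 42 0.47661403118429185 0.4978260032197716 0.4850626972365709 0.1595467168863177
0.38 1 0.47820809697445243 0.47820809697445243 0.47820809697445243 0.1485449697567625
```

Both views agree on the geometry. The axis is at about (0.480, 0.282) and the arm points roughly along +y (slope about 0.09), which puts the pin at about (0.488, 0.367). I turn the jaws across the grip first, then move over it.

Emit:
play_rows(
  angular=[
    [0,0,9.55],
    [0,0,9.55],
    [0,0,9.55],
    [0,0,9.55],
    [0,0,9.55],
    [0,0,9.55],
    [0,0,9.55],
    [0,0,9.55],
    [0,0,0],
    [0,0,0],
  ],
  offset=[
    [0,0,0],
    [0,0,0],
    [0,0,0],
    [0,0,0],
    [0,0,0],
    [0,0,0],
    [0,0,0],
    [0,0,0],
    [-31,38,0],
    [-31,38,0],
  ],
  fingers=[50,50,50,50,50,50,50,50,50,50],
)

```text
time: 2.15
tcp_pos: [0.2722, 0.5224, 0.2313]
ee_rot: [[0.09, 0.996, 0.0], [0.996, -0.09, 0.0], [0.0, 0.0, -1.0]]
ft_force: [1.4, 0.9, -0.4]
opening: 0.0429
```

Emit:
play_rows(
  angular=[
    [0,0,0],
    [0,0,0],
    [0,0,0],
    [0,0,0],
    [0,0,0],
    [0,0,0],
    [0,0,0],
    [0,0,0],
    [0,0,0],
    [0,0,0],
  ],
  offset=[
    [-31,38,0],
    [-31,38,0],
    [-31,38,0],
    [-31,38,0],
    [-31,38,0],
    [-30,38,0],
    [0,0,0],
    [0,0,0],
    [0,0,0],
    [0,0,0],
  ],
  fingers=[50,50,50,50,50,50,50,50,50,50],
)

```text
time: 3.4
tcp_pos: [0.4811, 0.3187, 0.2313]
ee_rot: [[0.09, 0.996, -0.0], [0.996, -0.09, 0.0], [0.0, -0.0, -1.0]]
ft_force: [0.0, 0.2, 0.1]
opening: 0.0428
```

```bash
cat > st.py <<'E'
from h import *
import sys
np.set_printoptions(precision=4,suppress=True)
s=robot.get_state();R=np.array(s["ee_rot"]);p=np.array(s["tcp_pos"])
print(s["time"],p,"F",s["ft_force"],"T",s["wrist_torque"],"op",s["opening"],"j",s["joints"]);print(R)
if len(sys.argv)>3: print("delta tool mm",R.T@(np.array([float(a) for a in sys.argv[1:4]])-p)*1000)
E
python3 st.py .4834 .3188 .141
```

```text
3.4 [0.4811 0.3187 0.2313] F [0.0471 0.2112 0.0532] T [-0.0079 -0.0008  0.0202] op 0.04279373624443486 j [0.4634 0.116  1.7288 0.0002 1.2969 0.553 ]
[[ 0.0895  0.996  -0.0002]
 [ 0.996  -0.0895  0.0001]
 [ 0.0001 -0.0002 -1.    ]]
delta tool mm [ 0.2706  2.2747 90.3094]
```

Emit:
play_rows(
  angular=[
    [0,0,0],
    [0,0,0],
    [0,0,0],
    [0,0,0],
    [0,0,0],
    [0,0,0],
    [0,0,0],
    [0,0,0],
    [0,0,0],
    [0,0,0],
  ],
  offset=[
    [0,2,30],
    [0,0,30],
    [0,0,20],
    [0,0,10],
    [0,0,0],
    [0,0,0],
    [0,0,0],
    [0,0,0],
    [0,0,0],
    [0,0,0],
  ],
  fingers=[50,50,50,50,50,0,0,0,0,0],
)

```text
time: 4.65
tcp_pos: [0.4843, 0.3182, 0.1425]
ee_rot: [[0.091, 0.996, 0.001], [0.996, -0.091, 0.001], [0.001, 0.001, -1.0]]
ft_force: [-4.0, 1.0, 6.2]
opening: 0.0181
```

```bash
python3 st.py .4834 .3188 .141; python3 - <<'E'
from h import *
a,_=robot.capture("side"); b,_=robot.capture("top")
f=lambda c,u,v:cv2.resize(c[v-50:v+50,u-60:u+60],(400,333),interpolation=cv2.INTER_CUBIC)
cv2.imwrite("pics/g1.png",np.hstack([f(a,380,240),f(b,310,265)]))
E
```

```text
4.65 [0.4843 0.3182 0.1425] F [-3.9963  0.9998  6.1658] T [ 0.2015  0.5471 -0.1603] op 0.018075925598273326 j [0.4599 0.2118 1.7962 0.0009 1.1322 0.5511]
[[ 0.0915  0.9958  0.0008]
 [ 0.9958 -0.0915  0.0013]
 [ 0.0014  0.0007 -1.    ]]
delta tool mm [ 0.4769 -0.9056  1.4654]
```

View pics/g1.png

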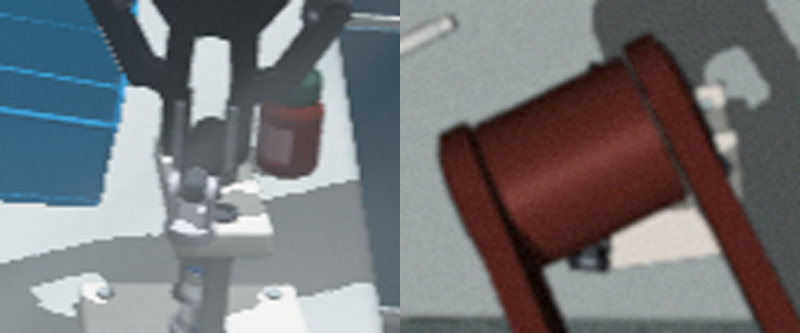

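The grip is held between the pads at about 18 mm opening. Next I lift it along the arc about the pin.

Emit:
play_rows(
  angular=[
    [0,0,0],
    [0,0,0],
    [0,0,0],
    [0,0,0],
    [0,0,0],
    [0,0,0],
    [0,0,0],
    [0,0,0],
    [0,0,0],
    [0,0,0],
  ],
  offset=[
    [0.3,0,-5.1],
    [0.8,0,-5.0],
    [1.3,0,-4.9],
    [1.8,0,-4.7],
    [2.3,0,-4.5],
    [2.8,0,-4.3],
    [3.2,0,-3.9],
    [3.6,0,-3.6],
    [4.0,0,-3.2],
    [4.3,0,-2.8],
  ],
  fingers=[0,0,0,0,0,0,0,0,0,0],
)

```text
time: 6.0
tcp_pos: [0.4854, 0.3405, 0.1839]
ee_rot: [[0.091, 0.996, -0.002], [0.996, -0.091, -0.004], [-0.004, -0.002, -1.0]]
ft_force: [-3.0, -6.5, -8.7]
opening: 0.0179
```

```bash
python3 st.py; python3 - <<'E'
from h import *
a,_=robot.capture("side"); b,_=robot.capture("top")
f=lambda c,u,v:cv2.resize(c[v-50:v+50,u-60:u+60],(400,333),interpolation=cv2.INTER_CUBIC)
cv2.imwrite("pics/g2.png",np.hstack([f(a,380,230),f(b,310,265)]))
E
```

```text
6.0 [0.4854 0.3405 0.1839] F [-3.0218 -6.4916 -8.7467] T [-1.3873  0.5537 -0.0386] op 0.01789268215039929 j [ 0.4947  0.1964  1.7302 -0.0025  1.2191  0.5867]
[[ 0.091   0.9958 -0.0025]
 [ 0.9958 -0.091  -0.004 ]
 [-0.0042 -0.0021 -1.    ]]
```

View pics/g2.png

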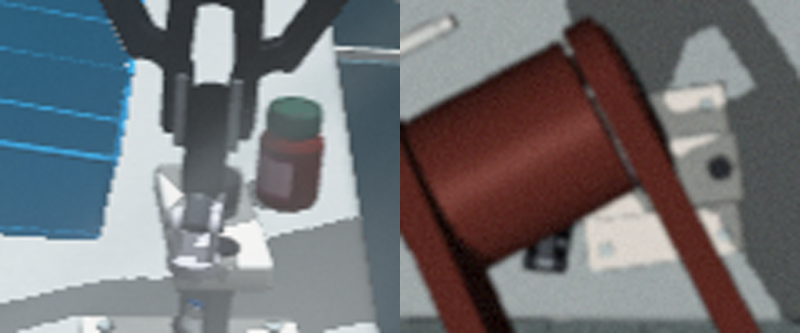

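The grip follows and is now about 60° up. I carry on to nearly upright.

Emit:
play_rows(
  angular=[
    [0,0,0],
    [0,0,0],
    [0,0,0],
    [0,0,0],
    [0,0,0],
    [0,0,0],
    [0,0,0],
    [0,0,0],
    [0,0,0],
    [0,0,0],
  ],
  offset=[
    [4.5,0,-2.3],
    [4.7,0,-1.8],
    [4.9,0,-1.3],
    [5.0,0,-0.8],
    [4.0,0,-0.2],
    [0,0,0],
    [0,0,0],
    [0,0,0],
    [0,0,0],
    [0,0,0],
  ],
  fingers=[0,0,0,0,0,0,0,50,50,50],
)

```text
time: 7.35
tcp_pos: [0.4899, 0.3664, 0.1923]
ee_rot: [[0.091, 0.996, 0.004], [0.996, -0.091, 0.003], [0.004, 0.004, -1.0]]
ft_force: [-0.3, -0.0, -0.5]
opening: 0.0426
```

```bash
python3 st.py; python3 - <<'E'
from h import *
a,D=robot.capture("side"); b,_=robot.capture("top")
f=lambda c,u,v:cv2.resize(c[v-50:v+50,u-60:u+60],(400,333),interpolation=cv2.INTER_CUBIC)
cv2.imwrite("pics/g3.png",np.hstack([f(a,380,230),f(b,310,265)]))
P=cloud("side",D)
m=(D>0)&(abs(P[...,0]-.487)<.014)&(abs(P[...,1]-.36)<.035)&(P[...,2]>.14)
q=P[m]
for z in np.arange(.145,.23,.006):
    k=q[abs(q[:,2]-z)<.003]
    if len(k): print(round(z,3),len(k),k[:,0].min(),k[:,0].max(),np.median(k[:,1]),k[:,1].max())
E
```

```text
7.35 [0.4899 0.3664 0.1923] F [-0.2656 -0.0045 -0.5307] T [-0.0362  0.0161  0.0401] op 0.04258375697762888 j [0.5271 0.2204 1.6849 0.0008 1.2308 0.6182]
[[ 0.0912  0.9958  0.0044]
 [ 0.9958 -0.0912  0.0034]
 [ 0.0038  0.0041 -1.    ]]
0.145 26 0.4779966736358204 0.5004600809026069 0.3733200106569333 0.3772600693512953
0.151 35 0.47699734799356364 0.5006628153538379 0.3722076399945744 0.3763123122728406
0.157 63 0.47713408309888217 0.5009836031726334 0.371269733684132 0.3789385788937932
0.163 36 0.4792307712779344 0.49988654988376446 0.36957793497616415 0.37176840914221343
0.169 29 0.4800002408708895 0.4972719425151808 0.36871588936592575 0.37273455586875576
0.175 46 0.47879152165516436 0.49781950358942756 0.36971615255784973 0.37313911724665705
0.181 51 0.4790657403414762 0.4982684754306028 0.36843235069895264 0.3743149831382816
0.187 51 0.47806366554058594 0.49872101389071155 0.3666179151194145 0.3711961461115716
0.193 50 0.4784018557816231 0.4974653110698062 0.36587961924912527 0.3701271149403648
0.199 52 0.47752500285162625 0.4980373434235879 0.36425189557263893 0.36777538867966864
0.205 53 0.47782533537749955 0.49825616880812557 0.3620857072143639 0.366436177917619
0.211 53 0.4781930887506431 0.4973554205361201 0.360574432293431 0.36597693338805415
0.217 50 0.47870691126645465 0.4962383845917934 0.3594052246900329 0.3641059876699369
0.223 30 0.4790725462212292 0.49468475472970164 0.3568146462555455 0.3604915417226109
```

View pics/g3.png

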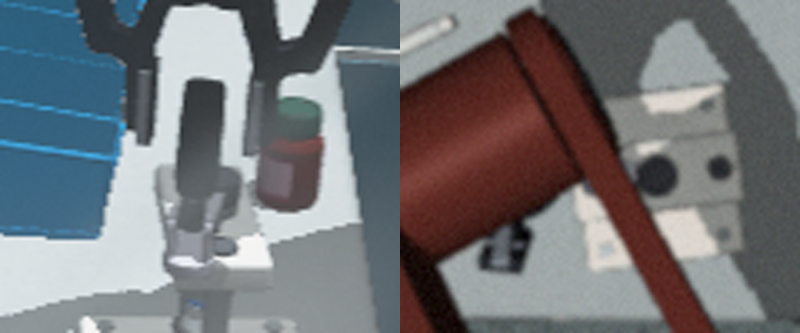

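In the side view the released grip leans inward. Its top is at (200,85) and its base at (190,220) in the left crop. The depth readings put the tilt at about 0.27 rad, so the fold is about 1.3. I tilt the tool to match, re-grasp, and swing it the rest of the way about the pin.

Emit:
play_rows(
  angular=[
    [0,0,0],
    [0,5,0],
    [0,5.5,0],
    [0,5,0],
    [0,0,0],
    [0,0,0],
    [0,0,0],
    [0,0,0],
    [0,0,0],
    [0,0,0],
  ],
  offset=[
    [-10.2,0,5.6],
    [0,0,0],
    [0,0,0],
    [0,0,0],
    [0,0,0],
    [0,0,0],
    [0,0,0],
    [0,0,0],
    [0,0,0],
    [0,0,0],
  ],
  fingers=[50,50,50,50,50,0,0,0,0,0],
)

```text
time: 8.7
tcp_pos: [0.4877, 0.3549, 0.1844]
ee_rot: [[0.088, 0.996, 0.025], [0.96, -0.091, 0.266], [0.267, 0.001, -0.964]]
ft_force: [0.4, -2.0, 2.3]
opening: 0.0183
```

```bash
python3 st.py .489 .3562 .1867
```

```text
8.7 [0.4877 0.3549 0.1844] F [ 0.3912 -1.9702  2.3499] T [-0.4514 -0.1397 -0.0551] op 0.018334388340359074 j [0.3914 0.1216 1.8369 0.2728 1.0703 0.3646]
[[ 0.0877  0.9958  0.0251]
 [ 0.9596 -0.0912  0.2661]
 [ 0.2673  0.0007 -0.9636]]
delta tool mm [ 1.9905  1.1967 -1.8527]
```

Emit:
play_rows(
  angular=[
    [0,-3.3,0],
    [0,-3.3,0],
    [0,-3.3,0],
    [0,-3.3,0],
    [0,-3.3,0],
    [0,0,0],
    [0,0,0],
    [0,0,0],
    [0,0,0],
    [0,0,0],
  ],
  offset=[
    [2.1,0,0],
    [2.1,0,0],
    [2.1,0,0],
    [2.1,0,0],
    [2.1,0,0],
    [0.5,0,0],
    [0,0,0],
    [0,0,0],
    [0,0,0],
    [0,0,0],
  ],
  fingers=[0,0,0,0,0,0,0,0,0,0],
)

```text
time: 9.95
tcp_pos: [0.4885, 0.3638, 0.1863]
ee_rot: [[0.092, 0.996, -0.002], [0.996, -0.092, -0.021], [-0.021, -0.0, -1.0]]
ft_force: [-0.8, -7.7, 5.2]
opening: 0.0182
```

```bash
cat > look.py <<'E'
from h import *
import sys
a,D=robot.capture("side"); b,_=robot.capture("top")
f=lambda c,u,v:cv2.resize(c[v-50:v+50,u-60:u+60],(400,333),interpolation=cv2.INTER_CUBIC)
cv2.imwrite(f"pics/{sys.argv[1]}.png",np.hstack([f(a,380,230),f(b,310,265)]))
np.save("side.npy",D)
E
cat > tilt.py <<'E'
from h import *
import sys
cx,cy=float(sys.argv[1]),float(sys.argv[2])
P=cloud("side",np.load("side.npy"))
q=P[(P[...,2]>.14)&(P[...,2]<.23)&(abs(P[...,0]-cx)<.011)&(abs(P[...,1]-cy)<.035)]
for z in np.arange(.145,.23,.009):
    k=q[abs(q[:,2]-z)<.0045]
    if len(k): print(round(z,3),len(k),*np.round([k[:,0].min(),k[:,0].max(),np.median(k[:,1]),k[:,1].max()],4))
E
python3 st.py; python3 look.py g4; python3 tilt.py .487 .36
```

```text
9.95 [0.4885 0.3638 0.1863] F [-0.8296 -7.7475  5.151 ] T [-0.7735  0.0436  0.0327] op 0.018222718332150445 j [ 0.5335  0.2333  1.6814 -0.018   1.2395  0.6311]
[[ 0.0915  0.9958 -0.0021]
 [ 0.9956 -0.0916 -0.021 ]
 [-0.0211 -0.0002 -0.9998]]
0.145 24 0.4778 0.4973 0.3743 0.3787
0.154 66 0.477 0.4979 0.3722 0.3765
0.163 50 0.4775 0.4967 0.3716 0.3759
0.172 51 0.4786 0.4975 0.375 0.3779
0.181 66 0.4789 0.4979 0.3758 0.3788
0.19 68 0.4766 0.497 0.3757 0.3801
0.199 77 0.476 0.4976 0.3757 0.3793
0.208 80 0.4762 0.498 0.3759 0.3792
0.217 83 0.4769 0.4973 0.3756 0.3789
0.226 66 0.4761 0.4979 0.3697 0.3783
```

View pics/g4.png

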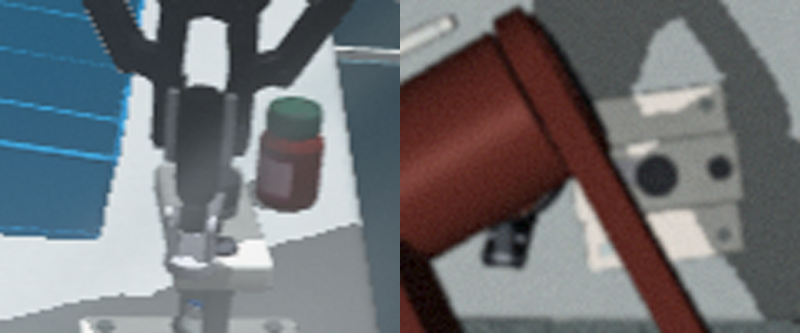

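The grip is now upright against its stop: its front face is plumb at y≈0.3757 from z 0.17 to 0.22. I keep hold and start winding clockwise. The sleeve spins, so the tool's orientation can stay fixed.

Emit:
play_rows(
  angular=[
    [0,1.2,0],
    [0,0,0],
    [0,0,0],
    [0,0,0],
    [0,0,0],
    [0,0,0],
    [0,0,0],
    [0,0,0],
    [0,0,0],
    [0,0,0],
  ],
  offset=[
    [-0.8,0,0],
    [-0.5,8.8,0],
    [-1.4,8.7,0],
    [-2.3,8.5,0],
    [-3.1,8.2,0],
    [-4.0,7.8,0],
    [-4.8,7.4,0],
    [-5.5,6.8,0],
    [-6.2,6.2,0],
    [-6.8,5.5,0],
  ],
  fingers=[0,0,0,0,0,0,0,0,0,0],
)

```text
time: 11.3
tcp_pos: [0.5507, 0.3248, 0.1863]
ee_rot: [[0.091, 0.996, -0.005], [0.996, -0.091, 0.005], [0.004, -0.005, -1.0]]
ft_force: [-5.6, -1.8, 6.8]
opening: 0.0184
```

```bash
python3 st.py; python3 look.py g5
```

```text
11.3 [0.5507 0.3248 0.1863] F [-5.5756 -1.8297  6.7646] T [0.1329 1.0951 0.0666] op 0.01837727101436783 j [0.4201 0.2871 1.6151 0.0068 1.242  0.5094]
[[ 0.0914  0.9958 -0.005 ]
 [ 0.9958 -0.0914  0.0048]
 [ 0.0043 -0.0055 -1.    ]]
```

View pics/g5.png

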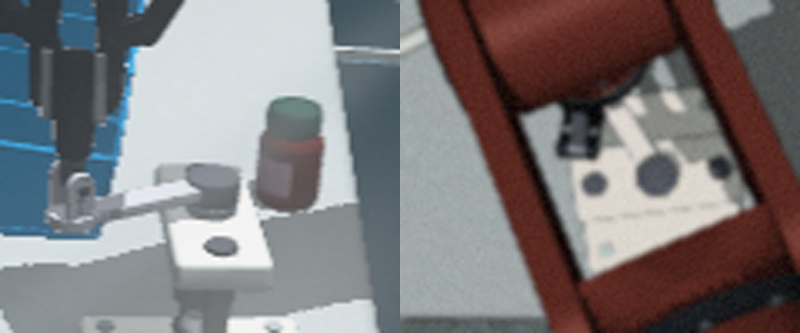

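The crank follows; the arm now points up-left toward the grip in both crops, and the forces are low. I continue.

Emit:
play_rows(
  angular=[
    [0,0,0],
    [0,0,0],
    [0,0,0],
    [0,0,0],
    [0,0,0],
    [0,0,0],
    [0,0,0],
    [0,0,0],
    [0,0,0],
    [0,0,0],
  ],
  offset=[
    [-7.4,4.8,0],
    [-7.8,4.0,0],
    [-8.2,3.1,0],
    [-8.5,2.3,0],
    [-8.7,1.4,0],
    [-8.8,0.5,0],
    [-8.8,-0.5,0],
    [-8.7,-1.4,0],
    [-8.5,-2.3,0],
    [-8.2,-3.1,0],
  ],
  fingers=[0,0,0,0,0,0,0,0,0,0],
)

```text
time: 12.65
tcp_pos: [0.5549, 0.2403, 0.1863]
ee_rot: [[0.091, 0.996, 0.004], [0.996, -0.091, 0.005], [0.006, 0.003, -1.0]]
ft_force: [-0.6, 2.4, 4.4]
opening: 0.0183
```

```bash
python3 st.py; python3 look.py g6
```

```text
12.65 [0.5549 0.2403 0.1863] F [-0.5543  2.442   4.4492] T [ 0.7298 -0.0033  0.0263] op 0.018303552545458478 j [0.2907 0.2121 1.7067 0.0043 1.2179 0.3808]
[[ 0.0914  0.9958  0.0035]
 [ 0.9958 -0.0915  0.0053]
 [ 0.0056  0.003  -1.    ]]
```

View pics/g6.png

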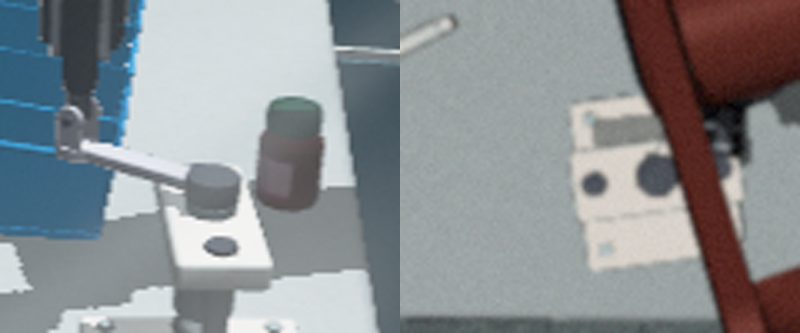

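Emit:
play_rows(
  angular=[
    [0,0,0],
    [0,0,0],
    [0,0,0],
    [0,0,0],
    [0,0,0],
    [0,0,0],
    [0,0,0],
    [0,0,0],
    [0,0,0],
    [0,0,0],
  ],
  offset=[
    [-7.8,-4.0,0],
    [-7.4,-4.8,0],
    [-6.8,-5.5,0],
    [-6.2,-6.2,0],
    [-5.5,-6.8,0],
    [-4.8,-7.4,0],
    [-4.0,-7.8,0],
    [0,0,0],
    [0,0,0],
    [0,0,0],
  ],
  fingers=[0,0,0,0,0,0,0,0,0,0],
)

```text
time: 14.0
tcp_pos: [0.5086, 0.1995, 0.1862]
ee_rot: [[0.091, 0.996, 0.003], [0.996, -0.091, -0.001], [-0.0, 0.003, -1.0]]
ft_force: [0.6, -2.9, 7.8]
opening: 0.0185
```

```bash
python3 st.py; python3 look.py g7
```

```text
14.0 [0.5086 0.1995 0.1862] F [ 0.6471 -2.9411  7.7935] T [-0.4465 -0.0724 -0.0038] op 0.018517246985400384 j [ 0.2461  0.0924  1.843  -0.0013  1.2037  0.3375]
[[ 0.0909  0.9959  0.0027]
 [ 0.9959 -0.0909 -0.0005]
 [-0.0003  0.0027 -1.    ]]
```

View pics/g7.png

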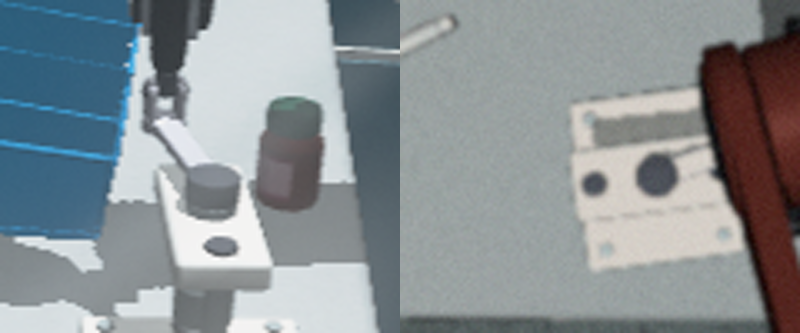

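Emit:
play_rows(
  angular=[
    [0,0,0],
    [0,0,0],
    [0,0,0],
    [0,0,0],
    [0,0,0],
    [0,0,0],
    [0,0,0],
    [0,0,0],
    [0,0,0],
    [0,0,0],
  ],
  offset=[
    [-0.9,-2.1,0],
    [-0.8,-2.1,0],
    [-0.8,-2.1,0],
    [-0.7,-2.1,0],
    [-0.6,-2.1,0],
    [-0.6,-2.1,0],
    [0,0,0],
    [0,0,0],
    [0,0,0],
    [0,0,0],
  ],
  fingers=[0,0,0,0,0,0,0,0,0,0],
)

```text
time: 15.35
tcp_pos: [0.4963, 0.1961, 0.1863]
ee_rot: [[0.091, 0.996, 0.004], [0.996, -0.091, -0.001], [-0.001, 0.004, -1.0]]
ft_force: [2.1, -3.2, 7.3]
opening: 0.0185
```

Emit:
play_rows(
  angular=[
    [0,0,0],
    [0,0,0],
    [0,0,0],
    [0,0,0],
    [0,0,0],
    [0,0,0],
    [0,0,0],
    [0,0,0],
    [0,0,0],
    [0,0,0],
  ],
  offset=[
    [-0.5,-2.1,0],
    [-0.5,-2.1,0],
    [-0.4,-2.2,0],
    [-0.4,-2.2,0],
    [-0.3,-2.2,0],
    [-0.2,-2.2,0],
    [0,0,0],
    [0,0,0],
    [0,0,0],
    [0,0,0],
  ],
  fingers=[0,0,0,0,0,0,0,0,0,0],
)

```text
time: 16.6
tcp_pos: [0.4829, 0.1946, 0.1862]
ee_rot: [[0.091, 0.996, 0.004], [0.996, -0.091, -0.002], [-0.002, 0.004, -1.0]]
ft_force: [2.0, -4.5, 8.1]
opening: 0.0183
```

Emit:
play_rows(
  angular=[
    [0,0,0],
    [0,0,0],
    [0,0,0],
    [0,0,0],
    [0,0,0],
    [0,0,0],
    [0,0,0],
    [0,0,0],
    [0,0,0],
    [0,0,0],
  ],
  offset=[
    [-0.2,-2.2,0],
    [-0.1,-2.2,0],
    [0,-2.2,0],
    [0,-2.2,0],
    [0.1,-2.2,0],
    [0.2,-2.2,0],
    [0,0,0],
    [0,0,0],
    [0,0,0],
    [0,0,0],
  ],
  fingers=[0,0,0,0,0,0,0,0,0,0],
)

```text
time: 17.85
tcp_pos: [0.4694, 0.1952, 0.1862]
ee_rot: [[0.09, 0.996, 0.002], [0.996, -0.09, -0.004], [-0.003, 0.003, -1.0]]
ft_force: [0.5, -5.7, 9.1]
opening: 0.0187
```

```bash
python3 look.py g8
```

```text
(no output)
```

View pics/g8.png

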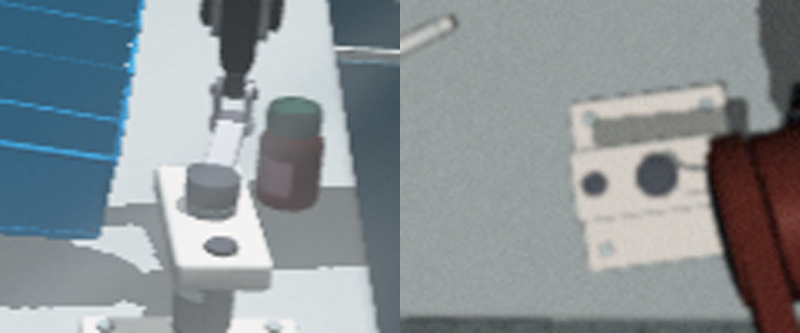

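The crank arm has swung round and now points away from the camera, with no stop felt yet (turned about 183°). I continue in small steps.

Emit:
play_rows(
  angular=[
    [0,0,0],
    [0,0,0],
    [0,0,0],
    [0,0,0],
    [0,0,0],
    [0,0,0],
    [0,0,0],
    [0,0,0],
    [0,0,0],
    [0,0,0],
  ],
  offset=[
    [0.1,-2.2,0],
    [0.2,-2.2,0],
    [0.2,-2.2,0],
    [0.3,-2.2,0],
    [0.4,-2.2,0],
    [0.4,-2.2,0],
    [0,0,0],
    [0,0,0],
    [0,0,0],
    [0,0,0],
  ],
  fingers=[0,0,0,0,0,0,0,0,0,0],
)

```text
time: 19.2
tcp_pos: [0.4597, 0.1969, 0.1863]
ee_rot: [[0.09, 0.996, 0.011], [0.996, -0.09, -0.006], [-0.005, 0.011, -1.0]]
ft_force: [7.7, -7.9, 3.0]
opening: 0.0184
```

```bash
python3 st.py
```

```text
19.2 [0.4597 0.1969 0.1863] F [ 7.7209 -7.8764  2.9855] T [-1.6178 -1.4095 -0.0221] op 0.018359409188628682 j [ 0.2693 -0.0117  1.9508 -0.0088  1.1937  0.363 ]
[[ 0.0905  0.9958  0.0107]
 [ 0.9959 -0.0904 -0.0055]
 [-0.0045  0.0111 -0.9999]]
```

Force along the push direction has risen and the travel came up short, so this is probably the stop. A small extra push should confirm it.

Emit:
play_rows(
  angular=[
    [0,0,0],
    [0,0,0],
    [0,0,0],
    [0,0,0],
    [0,0,0],
    [0,0,0],
    [0,0,0],
    [0,0,0],
    [0,0,0],
    [0,0,0],
  ],
  offset=[
    [0.2,-1.5,0],
    [0.2,-1.5,0],
    [0.1,-1,0],
    [0,0,0],
    [0,0,0],
    [0,0,0],
    [0,0,0],
    [0,0,0],
    [0,0,0],
    [0,0,0],
  ],
  fingers=[0,0,0,0,0,0,0,0,0,0],
)

```text
time: 20.45
tcp_pos: [0.4592, 0.1971, 0.1865]
ee_rot: [[0.09, 0.996, 0.019], [0.996, -0.09, -0.006], [-0.005, 0.02, -1.0]]
ft_force: [17.5, -9.7, -3.0]
opening: 0.0184
```

```bash
python3 st.py;python3 look.py g9; python3 tilt.py .46 .195
```

```text
20.45 [0.4592 0.1971 0.1865] F [17.5213 -9.6716 -3.0165] T [-1.9384 -2.8222 -0.1269] op 0.01838976156360214 j [ 0.2719 -0.0179  1.9567 -0.0123  1.1862  0.367 ]
[[ 0.0905  0.9957  0.0191]
 [ 0.9959 -0.0904 -0.0065]
 [-0.0047  0.0196 -0.9998]]
0.145 22 0.4498 0.4708 0.2058 0.2103
0.154 44 0.4491 0.4697 0.2052 0.2107
0.163 40 0.4494 0.4701 0.2045 0.2089
0.172 38 0.4505 0.4695 0.2078 0.2121
0.181 49 0.4509 0.4701 0.2088 0.2125
0.19 52 0.4501 0.4709 0.209 0.2136
0.199 57 0.449 0.4696 0.2094 0.2128
0.208 53 0.4498 0.4705 0.2089 0.2133
0.217 61 0.449 0.471 0.2087 0.2141
0.226 34 0.4497 0.4701 0.2038 0.2106
```

View pics/g9.png

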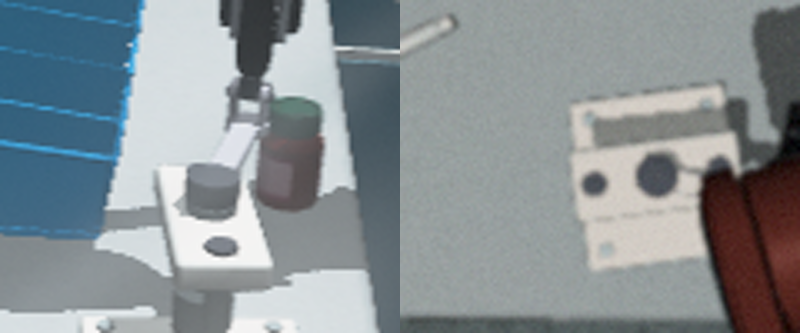

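The stop is confirmed: 17 N of push moved it only 0.5 mm. The grip is plumb, with its front at y≈0.209 from z 0.18 to 0.22. I ease the load, release and look.

Emit:
play_rows(
  angular=[
    [0,0,0],
    [0,0,0],
    [0,0,0],
    [0,0,0],
    [0,0,0],
    [0,0,0],
    [0,0,0],
    [0,0,0],
    [0,0,0],
    [0,0,0],
  ],
  offset=[
    [-0.5,1.5,0],
    [-0.5,1.5,0],
    [0,1,0],
    [0,0.5,0],
    [0,0,0],
    [0,0,0],
    [0,0,0],
    [0,0,0],
    [0,0,0],
    [0,0,0],
  ],
  fingers=[0,0,0,0,0,60,60,60,60,60],
)

```text
time: 21.8
tcp_pos: [0.4557, 0.2008, 0.185]
ee_rot: [[0.091, 0.996, -0.0], [0.996, -0.091, 0.003], [0.003, -0.0, -1.0]]
ft_force: [-0.5, 0.5, -0.6]
opening: 0.051
```

```bash
python3 st.py;python3 look.py g10; python3 tilt.py .46 .195
```

```text
21.8 [0.4557 0.2008 0.185 ] F [-0.4732  0.455  -0.5767] T [-0.0251  0.0291 -0.0069] op 0.0509826655006374 j [ 0.2721 -0.0108  1.9525  0.0035  1.199   0.3619]
[[ 0.091   0.9959 -0.    ]
 [ 0.9958 -0.091   0.0034]
 [ 0.0033 -0.0003 -1.    ]]
0.145 22 0.4496 0.471 0.2052 0.2105
0.154 45 0.4491 0.4698 0.2048 0.2087
0.163 39 0.4492 0.4702 0.2044 0.2084
0.172 39 0.4506 0.4693 0.2073 0.2111
0.181 50 0.4511 0.47 0.2086 0.2137
0.19 51 0.45 0.4707 0.2087 0.2136
0.199 54 0.4506 0.471 0.2093 0.2124
0.208 52 0.4514 0.4704 0.2095 0.2132
0.217 53 0.451 0.4706 0.2087 0.2133
0.226 24 0.4531 0.4676 0.2026 0.2106
```

View pics/g10.png

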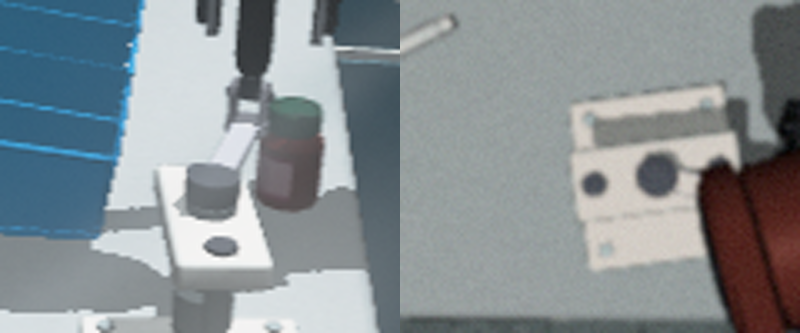

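Released, the grip still stands upright and the crank has not moved. I retreat straight up.

Emit:
play_rows(
  angular=[
    [0,0,0],
    [0,0,0],
    [0,0,0],
    [0,0,0],
    [0,0,0],
    [0,0,0],
    [0,0,0],
    [0,0,0],
    [0,0,0],
    [0,0,0],
  ],
  offset=[
    [0,4,-5],
    [0,0,-15],
    [0,0,-20],
    [0,0,-20],
    [0,0,-20],
    [0,0,-20],
    [0,0,-10],
    [0,0,0],
    [0,0,0],
    [0,0,0],
  ],
  fingers=[60,60,60,60,60,60,60,60,60,60],
)

```text
time: 23.15
tcp_pos: [0.4592, 0.1998, 0.294]
ee_rot: [[0.091, 0.996, -0.002], [0.996, -0.091, 0.003], [0.003, -0.002, -1.0]]
ft_force: [0.2, -0.0, -0.6]
opening: 0.0512
```

```bash
python3 st.py;python3 look.py g11; python3 tilt.py .46 .195; python3 - <<'E'
from h import *
for n in("side","top"):
    im,D=robot.capture(n)
    for o in("pill_bottle","kidney_dish","marker"):
        for q in robot.find_in(n,o)[:1]:
            u,v=q["centre"][0]*640,q["centre"][1]*480; print(n,o,round(u),round(v),round(q["confidence"],2),np.round(pt(n,u,v,D[int(v),int(u)]),3))
E
```

```text
23.15 [0.4592 0.1998 0.294 ] F [ 0.1811 -0.0073 -0.5758] T [ 0.0061  0.0079 -0.0534] op 0.05119379455927391 j [ 0.2682 -0.0994  1.8278  0.0033  1.4141  0.3591]
[[ 0.0913  0.9958 -0.0017]
 [ 0.9958 -0.0913  0.0029]
 [ 0.0027 -0.002  -1.    ]]
0.145 23 0.4496 0.4709 0.2044 0.2099
0.154 45 0.4492 0.4697 0.2054 0.2095
0.163 40 0.4493 0.4701 0.2044 0.2089
0.172 38 0.4507 0.4694 0.2074 0.2119
0.181 52 0.4513 0.4702 0.2085 0.2155
0.19 53 0.4499 0.4707 0.2082 0.2127
0.199 49 0.4506 0.4697 0.2099 0.2136
0.208 51 0.4517 0.4704 0.2101 0.2135
0.217 49 0.4509 0.4706 0.2095 0.2136
0.226 30 0.453 0.4694 0.2047 0.2109
side pill_bottle 407 226 0.7 [0.422 0.046 0.045]
side marker 318 373 0.87 [0.563 0.517 0.016]
top kidney_dish 315 181 0.82 [0.705 0.315 0.002]
top marker 240 230 0.84 [ 0.576  0.509 -0.001]
```

View pics/g11.png

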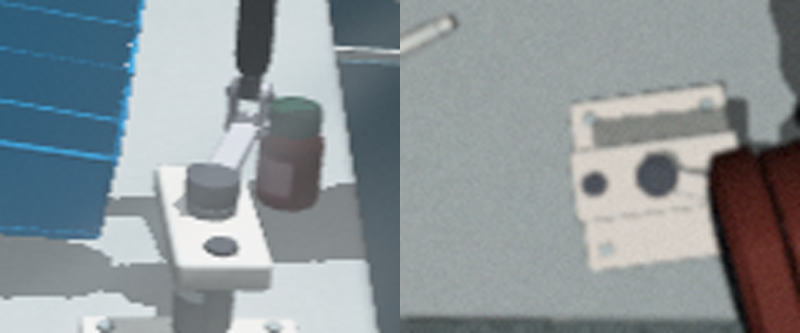

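```bash
python3 -c "
from cell import robot
print(robot.finish_job())"
```

```text
the job is handed in; nothing more can be done
None
```

I unfolded the grip to upright, wound the crank clockwise to its stop, let go of the grip and lifted the gripper clear. I then handed the job in at about 23 s. No verdict was reported.

- **Unfolding:** The first lift left the grip leaning inward, at about 1.3 rad. I re-gripped it with the tool tilted to match and swung it to its stop before winding.
- **Stop:** At the end, 17 N of extra push moved the tool only 0.5 mm. I measured a turn of about 187°, or 3.26 rad. The starting angle of about 0.24 rad that this implies agrees with the press's orientation, so the crank is at about 3.5 rad. I did not see the bell clearly enough in the pictures to check its height directly.
- **Grip after release:** It stands upright to within about 0.05 rad and the crank did not move. The gripper is above it and clear, with force near zero.
- **Bystanders:** The last check put the bottle and dish within about 5 mm of their first positions. The side camera put the marker within about 5 mm. The top camera's marker point differed by 12 mm, but that point fell on the worktop beside the pen, and the pictures show the pen in place. In the last check the top camera missed the bottle and the side camera missed the dish.

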